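Put the coasters away and pin the tray shut

ROBOT

A 6-joint arm with a two-finger parallel gripper is mounted at the origin on the work surface. World frame = base frame: x ahead of the robot, y to its left, z up, the work surface at z = 0. Lengths are in m, angles in degrees, forces in N, time in s.
With the tool pointing down it reaches from about 0.35 to 0.875 m from the base axis. Payload 4.2 kg.
Tool frame: the origin (TCP) lies midway between the tips of the shut fingers; the grasp point (between the pads) lies 19 mm behind it; z points along the fingers, y is the line along which they close (so a half turn about z gives the same grasp; the last joint's range is limited). The gripper opens to 87 mm and grips with 3 to 60 N. Pads are 19 mm wide; open, the fingers measure 117 mm over their backs; the gripper's body (75 mm by 190 mm) begins 51 mm behind the grasp point.
Start: joints at [-53.938, 22.042, 0.453, 0, -68.411, -14.817], TCP at [0.226, -0.582, 0.223] pointing down, gripper open.
Joint ranges: [-179.83, 179.83], [-69.29, 118.12], [-61.27, 80.66], [-181.25, 117.63], [-171.15, -9.14], [-177.46, 177.46]. Speed limits (degrees/s): [159.86, 159.86, 180, 180, 180, 180].

INTERFACE

Orientations are given as [roll, pitch, yaw] about the fixed x, y, z axes, in that order (R = Rz(yaw) Ry(pitch) Rx(roll)).
In Python, from workcell import env gives the robot as it stands. The module is installed in compiled form; this text tells all that it offers. Calls block until the motion is done:
- env.goto(position, orientation): joint-space move of the TCP to a pose.
- env.move_straight(position, rotation=None, rate=0.15, force_limit=None): straight line of the TCP; rotation=None keeps the orientation; rate is the mean speed in m/s. With force_limit (N) it stops when the force on the tool has changed by that much, and returns True; else False.
- env.set_joints(angles): joint-space move.
- env.gripper_to(opening, grasp_force=None): opening from 0.0 (shut) to 1.0 (fully open); grasp_force is the grip in N (None keeps the last); returns when the fingers have stopped.
- env.dwell(seconds).
- env.inverse_kinematics(position, orientation): joint angles nearest the present ones, or None.
- env.read_state(): the state.
- env.grab_frame(name): name is "scene" or "top" or "wrist"; returns a dict with "image" (480x640x3 uint8, blue, green, red), "fx", "fy", "cx", "cy" (pixels), "D" ([k1, k2, p1, p2, k3] as OpenCV has them; the pictures are not rectified), "position" and "orientation" of the camera in the world. Camera axes: x right, y up, looking along -z (the intrinsics and any distortion apply to the point x, -y, -z); pixel columns grow to the right and rows downward; lengths in m; the calibration is good to about 2 mm. A picture is of the moment at which its call begins. There is no depth.
A pose or a line that the arm cannot do raises env.Unreachable and nothing moves.
- env.close_job(): hands the job in; it is judged then, once.
Trained networks look in a picture, given as the dict that the camera call returned (one of the last four; its "shot" number tells which), for a name from the list of things; names that differ only in an ending like _2 or _b are one class to them, and where a whole thing is asked for, a point or a joint stands for the part that bears it (a point fixed in the world has none). Each returns a list of dicts, best first, with "score" (0 to 1); they miss things now and then, are a little off and sometimes report something else, mostly with a low value. They report only what shows in the picture. A call takes as long as a camera call. They do not tell look-alikes from the thing itself.
- env.search_frame(picture, thing): "xyz" ([x, y, z] in m, in world coordinates, good to about 4 mm: the middle of the surface that is visible of it).
- env.trace(picture, thing): "mask" (480x640 bool, what is visible of it).
The state is a dict: "clock": time; "joint_positions": joint angles; "qvel": joint speeds; "joint_torque": joint torques, N m; "position": TCP position; "tool_rot": TCP orientation; "force": force on the tool from outside, world axes, zero at the start; "wrist_torque": the same for the moment, N m; "opening": opening from 0.0 (shut) to 1.0 (fully open); "finger_force": force on a finger pad.
Only numpy, scipy, OpenCV 4.12 (cv2) and the standard library are available. Lean on these libraries where they do the work, as an engineer would, in place of code of your own. Each camera call takes 0.05 s, during which the arm holds its last target. There are 200 camera calls.

TASK

Put the coasters away: lay the cork coaster flat in the middle of the red plate in the pulled-out tray, then the smaller blue coaster flat and centred on top of it. Then push the tray fully shut, so that its brass lug slides into the dark fork on the cabinet, and take the headed pin from its wooden block and push it down through fork and lug until its flange sits flush on the fork. Keep the stack centred, and leave the basin, the brush and the chopstick rest where they are.

Things in the scene. Friction and masses are not known exactly. Their poses are not given: they have to be found in the camera images.
- cork: loose cork coaster, a flat brown disc 56 mm across and 16 mm thick, about 30 g, lying flat on the ledge; origin at the centre of its underside, z up
- tile: loose blue ceramic coaster, a flat disc 46 mm across and 14 mm thick, about 50 g, lying flat on the ledge; origin at the centre of its underside, z up
- plate: loose red plastic plate lying on the floor of the pulled-out tray: 136 mm across the rim, 14 mm high, flat inside for about 104 mm, its inner floor 4 mm above its origin; origin at the centre of its underside
- cabinet: low plywood cabinet, fixed: 240 mm deep (x), 250 wide (y), top 90 mm high. Origin: centre of its underside; its own -x is the open front, towards the robot, where the tray slides out. On its top at mid-width a dark steel fork opens to the front: two level plates 34 x 36 mm, 6 mm thick, undersides 105 and 125 mm above the ledge, a 13 mm hole through both; a block joins them behind
- tray (a joint): how far the grey tray is pulled out of the cabinet, m; 0 = fully shut at its stop, 0.17 = limit. It slides along the cabinet's x with about 1.5 N friction and light damping and stays where left. Tray 200 mm wide, walls to 36 mm and floor 12 mm above the ledge; plate and stack pass freely under the cabinet's top
- tray_face (a point): point on the robot-side face of the white tray front, mid-width, 86 mm above the ledge. The front is 244 mm wide, 6 to 86 mm above the ledge; above it the same face goes on as a brass upright 30 mm wide, up to 122 mm. Pushing it along the cabinet's +x shuts the tray; shut, this face is 132 mm in front of the cabinet's origin and the fork begins 17 mm behind it
- lug_top (a point): centre of the top of the 13 mm hole in the brass lug, a level plate 8 mm thick (114 to 122 mm above the ledge) that reaches from the top of the upright towards the cabinet. It comes exactly under the fork's hole when the tray is fully shut
- fork_top (a point): centre of the fork's hole at the top face of its upper plate, 131 mm above the ledge; the pin's flange must come to rest here
- pin: loose headed pin, about 60 g, upright in the hole of the wooden block: steel shank 10 mm across and 36 mm long with a tapered tip, then a steel flange 26 mm across and 5 mm thick, then an orange round grip 16 mm across and 30 mm tall (41 to 71 mm above the tip). Origin at the tip, z up along the pin
- pin_flange (a point): centre of the underside of the pin's flange, 36 mm above its tip
- holder: wooden block fixed to the ledge, 60 x 60 x 45 mm, with a 13 mm hole 40 mm deep in its top that holds the pin; the flange rests on the block's top. Origin at the centre of its underside
- basin: bystander: loose shallow white enamel basin, 200 mm across, 50 mm high; origin at the centre of its underside
- brush: bystander: loose green silicone scrubbing brush with a stiff white handle, 190 mm long, 26 mm high, lying on the ledge; origin at mid-length
- rest: bystander: loose wooden chopstick rest, 18 x 55 x 16 mm; origin at the centre of its underside
Things that resemble listed ones, but are neither listed nor needed, are in the scene too. Leave any green or pink look-alike of the tile alone.

How it is judged (in metres and radians):
On the way, in this order (a step that is already met when the one before it is completed fails the run):
1. the cork coaster lies flat, centred on the red plate, released, with the tray still out (horizontal distance between cork and plate below 0.012 m and z of cork in the frame of plate between 0.001 and 0.008 m and angle between cork's own z axis and vertical below 0.1 rad and contact force between the fingers and cork below 0.1 N and value of joint tray above 0.1 m), for 0.2 s.
2. the blue coaster lies flat, centred on the cork one, released, with the tray still out (horizontal distance between cork and plate below 0.012 m and z of cork in the frame of plate between 0.001 and 0.008 m and angle between each of cork, tile's own z axis and vertical below 0.1 rad and horizontal distance between tile and cork below 0.01 m and z of tile in the frame of cork between 0.013 and 0.019 m and contact force between the fingers and tile below 0.1 N and value of joint tray above 0.1 m), for 0.2 s.
3. the tray is fully shut (value of joint tray below 0.005 m), for 0.2 s.
4. the pin is through fork and lug, its flange seated on the fork (value of joint tray below 0.005 m and horizontal distance between pin_flange and fork_top below 0.004 m and z of pin_flange in the frame of fork_top between -0.003 and 0.003 m and angle between pin's own z axis and vertical below 0.08 rad), for 0.2 s.
At the end, for the whole second after the job is handed in: cork coaster flat on the plate within 12 mm of its centre, blue coaster flat on the cork one within 10 mm of its centre, tray shut to within 5 mm, pin upright through fork and lug with its flange within 3 mm of the fork's top face and 4 mm of the hole's centre, all released and at rest (all of step 4 and horizontal distance between cork and plate below 0.012 m and z of cork in the frame of plate between 0.001 and 0.008 m and angle between each of cork, tile's own z axis and vertical below 0.1 rad and horizontal distance between tile and cork below 0.01 m and z of tile in the frame of cork between 0.013 and 0.019 m and linear speed of each of pin, cork, tile below 0.02 m/s); the robot touches nothing.
It fails at once if the basin is moved more than 30 mm (distance of basin from where it was at the start of the episode above 0.03 m).
It fails at once if the brush is moved more than 30 mm (distance of brush from where it was at the start of the episode above 0.03 m).
It fails at once if the chopstick rest is moved more than 30 mm (distance of rest from where it was at the start of the episode above 0.03 m).
It also fails if it takes over 72 s, if anything falls off the work surface, if the arm or the gripper's body presses on something with over 40 N, if the wrist force passes 120 N, or if a joint passes its speed limit or range.

## Working session

There is one attempt and no reset: what is moved stays moved. The work goes in short steps, each a Python script; the robot and the scene stay as the last script left them, time stands still between calls to the robot, and variables do not carry over. Pictures are saved under pics/ and viewed, at most 10 in all, crops included, and the job is handed in when it is done.

```bash
mkdir -p pics
cat > h.py <<'E'
import numpy as np, cv2
from scipy.spatial.transform import Rotation as R
from workcell import env
def cam(f):
    Rm=np.array(f["orientation"],float)
    Rm = Rm if Rm.shape==(3,3) else (R.from_euler('xyz',Rm,degrees=True).as_matrix() if Rm.size==3 else R.from_quat(Rm).as_matrix())
    K=np.array([[f["fx"],0,f["cx"]],[0,f["fy"],f["cy"]],[0,0,1.]])
    return K,np.array(f["D"],float),Rm,np.array(f["position"],float)
def unproj(f,uv,z):
    K,D,Rm,p=cam(f)
    n=cv2.undistortPoints(np.array(uv,float).reshape(-1,1,2),K,D).reshape(-1,2)
    d=np.c_[n[:,0],-n[:,1],-np.ones(len(n))]@Rm.T
    return p+d*((z-p[2])/d[:,2])[:,None]
def proj(f,P):
    K,D,Rm,p=cam(f)
    c=(np.atleast_2d(P)-p)@Rm; c=c*[1,-1,-1]
    return cv2.projectPoints(c,np.zeros(3),np.zeros(3),K,D)[0].reshape(-1,2)
def cen(mask,f,z):
    # centroid of mask contour unprojected to plane z, via min enclosing ellipse of hull
    c=max(cv2.findContours(mask.astype(np.uint8),0,1)[0],key=cv2.contourArea)
    P=unproj(f,cv2.convexHull(c).reshape(-1,2),z)[:,:2].astype(np.float32)
    (a,r)=cv2.minEnclosingCircle(P*1000)
    return np.array(a)/1000,r/1000
E
python3 - <<'E'
from h import *
s=env.read_state(); print(s)
for n in ["scene","top"]:
    f=env.grab_frame(n); cv2.imwrite(f"pics/{n}0.png",f["image"])
    print(n,f["position"],f["orientation"],f["fx"],f["D"])
    for t in "cork tile plate cabinet tray_face lug_top pin holder basin brush rest".split():
        try: print(t,[(np.round(d["xyz"],3).tolist(),round(d["score"],2)) for d in env.search_frame(f,t)])
        except Exception as e: print(t,repr(e))
E
```

```text
{'clock': 0.0, 'joint_positions': array([-5.39386097e+01,  2.20902229e+01,  3.77708002e-01, -2.96391356e-02,
       -6.84105991e+01, -1.48166768e+01]), 'qvel': array([-0.07849762,  0.04082723,  0.00675093, -0.0449399 , -0.03488725,
       -0.04117896]), 'joint_torque': array([-1.68698778e-03, -3.90668499e+01,  1.87404531e+01,  4.21995118e+00,
        1.09613239e-02, -1.97074805e-04]), 'position': array([ 0.22626374, -0.581942  ,  0.22144944]), 'tool_rot': array([ 1.79873935e+02, -4.86356371e-03, -1.58766217e+02]), 'force': array([-0.3267721 ,  0.37435269, -0.25335409]), 'wrist_torque': array([ 0.05129655, -0.06064252, -0.01694949]), 'finger_force': 0.0, 'opening': 0.9998270417947688}
scene [ 1.18507592 -0.33981883  0.81836148] [43.50382407 -0.2213086  58.96433041] 485.6014788588067 [-0.11821462  0.          0.          0.          0.        ]
cork [([0.454, 0.302, 0.012], 0.69)]
tile [([0.666, 0.252, 0.014], 0.86), ([0.584, 0.293, 0.015], 0.84), ([0.501, -0.001, 0.034], 0.58), ([0.558, 0.199, 0.018], 0.55), ([0.776, -0.028, 0.09], 0.35)]
plate [([0.56, 0.009, 0.016], 0.95)]
cabinet [
[... 414 characters left out ...]
924619] 539.7054566014156 [-0.02226459  0.          0.          0.          0.        ]
cork [([0.446, -0.336, 0.056], 0.41)]
tile [([0.55, 0.196, 0.014], 0.93), ([0.664, 0.252, 0.013], 0.85), ([0.583, 0.293, 0.012], 0.67)]
plate [([0.587, 0.014, 0.016], 0.71)]
cabinet [([0.733, -0.01, 0.088], 0.63)]
tray_face [([0.546, -0.02, 0.012], 0.68)]
lug_top [([0.544, -0.017, 0.013], 0.92)]
pin [([0.448, -0.334, 0.058], 0.66)]
holder [([0.453, -0.331, 0.047], 0.65), ([0.546, -0.017, 0.015], 0.4)]
basin [([0.694, -0.345, 0.007], 0.56)]
brush [([0.692, 0.339, 0.019], 0.75), ([0.731, -0.015, 0.084], 0.2)]
rest [([0.538, -0.257, 0.006], 0.6), ([0.73, -0.013, 0.086], 0.25), ([0.547, -0.018, 0.013], 0.18)]
```

View pics/top0.png

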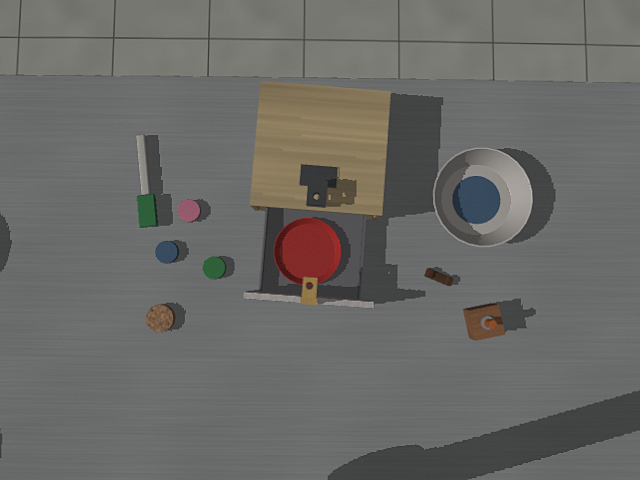

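View pics/scene0.png

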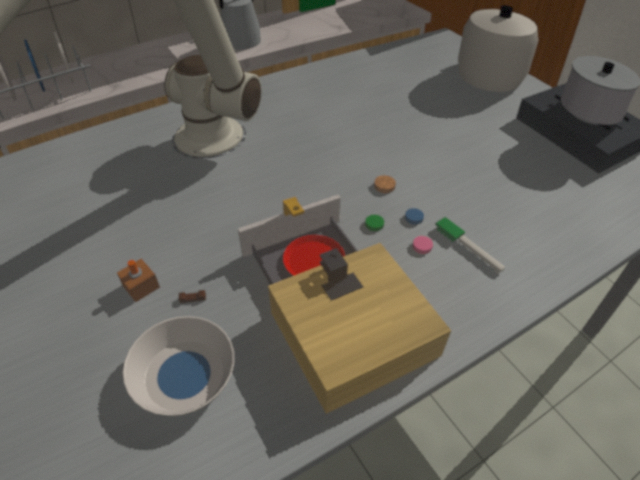

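Top view: cork (160,318), blue tile (167,252), pink/green look-alikes (190,210)/(214,268), plate (308,251), lug hole (310,286), fork hole (317,196), pin grip (490,323). The scene view matches this. Next I compute the geometry from the top view.

Run:
```python
from h import *
f=env.grab_frame("top"); im=f["image"]; hsv=cv2.cvtColor(im,cv2.COLOR_BGR2HSV)
def m(lo,hi,box):
    k=cv2.inRange(hsv,np.array(lo),np.array(hi)); z=np.zeros_like(k); a,b,c,d=box; z[b:d,a:c]=k[b:d,a:c]
    z=cv2.morphologyEx(z,cv2.MORPH_OPEN,np.ones((3,3))); return z
print("cork",cen(m((3,60,70),(22,255,255),(135,295,180,340)),f,.016))
print("tile",cen(m((95,60,40),(125,255,255),(150,235,185,270)),f,.014))
r=m((0,150,60),(6,255,255),(265,210,350,290))
print("plate",cen(r,f,.026), "unproj lines:")
for n,uv,z in [("cabTL",(261,83),.09),("cabTR",(391,93),.09),("cabBR",(382,215),.09),("cabBL",(251,206),.09),("frontL",(245,294),.086),("frontR",(373,303),.086),("lughole",(309.5,286),.122),("lugtip",(310.5,277.5),.122),("forkhole",(317,196.5),.131),("forkfront",(316,206),.131),("grip",(491,324),.1),("flange",(488,323),.05)]: print(n,unproj(f,uv,z)[0].round(4))
c=[im[60:340,235:405],im[290:350,455:515]]
cv2.imwrite("pics/cropA.png",cv2.hconcat([cv2.resize(c[0],None,fx=2.1,fy=2.1,interpolation=2),cv2.resize(c[1],(400,588),interpolation=2)]))
```

```text
cork (array([0.44932025, 0.30533951]), 0.027716840744018555)
tile (array([0.58211108, 0.29449255]), 0.02350253677368164)
plate (array([0.58504559, 0.01201867]), 0.06708915710449219) unproj lines:
cabTL [0.9034 0.1026 0.09  ]
cabTR [ 0.8872 -0.1466  0.09  ]
cabBR [ 0.6519 -0.1292  0.09  ]
cabBL [0.6666 0.1175 0.09  ]
frontL [0.5018 0.1265 0.086 ]
frontR [ 0.4867 -0.1129  0.086 ]
lughole [0.5186 0.0059 0.122 ]
lugtip [0.5339 0.0042 0.122 ]
forkhole [ 0.6802 -0.0063  0.131 ]
forkfront [ 0.6629 -0.0046  0.131 ]
grip [ 0.45   -0.3306  0.1   ]
flange [ 0.447  -0.3411  0.05  ]
```

View pics/cropA.png

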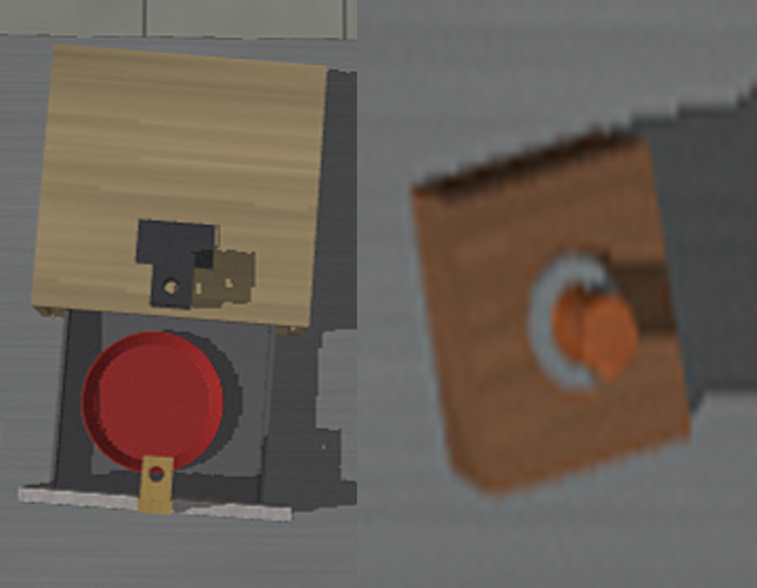

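Cabinet yaw is about −3.5° and the tray is about 0.162 m out. The plate centre (0.585, 0.012) leaves about 51 mm to the lug tip and 75 mm to the cabinet front, so closing the fingers along the tray's y fits the gripper body. The pin stands upright in the crop. Now I move over the cork and check with the wrist camera.

```bash
cat >> h.py <<'E'
YAW=-3.5
def ori(y=YAW): return [180,0,y]
def go(x,y,z,yaw=YAW): env.goto([x,y,z],ori(yaw))
def line(x,y,z,rate=0.15,fl=None,yaw=None): return env.move_straight([x,y,z],None if yaw is None else ori(yaw),rate,fl)
def st(): 
    s=env.read_state(); print("t",round(s["clock"],2),"p",s["position"].round(4),"F",s["force"].round(1),"op",round(s["opening"],3),"ff",round(s["finger_force"],1)); return s
def hm(f,lo,hi,box=None):
    k=cv2.inRange(cv2.cvtColor(f["image"],cv2.COLOR_BGR2HSV),np.array(lo),np.array(hi)); k=cv2.morphologyEx(k,cv2.MORPH_OPEN,np.ones((3,3)))
    if box: z=np.zeros_like(k); a,b,c,d=box; z[b:d,a:c]=k[b:d,a:c]; k=z
    return k
E
python3 - <<'E'
from h import *
for y in (YAW,YAW+180):
    print(y,[np.round(env.inverse_kinematics(p,ori(y)),0) for p in ([.449,.305,.14],[.585,.012,.14],[.449,-.336,.14],[.68,-.006,.2])])
go(.449,.305,.18); s=st(); print(s["tool_rot"])
f=env.grab_frame("wrist"); K,D,Rm,p=cam(f); print("cam",p,f["orientation"],f["fx"],proj(f,[s["position"]]))
for t in ("cork","tile"):
    for d in env.trace(f,t): print(t,d["score"],cen(d["mask"],f,.016 if t=="cork" else .014))
cv2.imwrite("pics/w1.png",f["image"])
E
```

```text
-3.5 [array([ 51.,  18., -18.,   0., -54.,  35.]), array([ 17.,  22., -12.,   0., -56.,  69.]), array([-20.,  20., -15.,   0., -55., 107.]), array([ 13.,  28.,   7.,   0., -69.,  73.])]
176.5 [array([  51.,   18.,  -18.,   -0.,  -54., -145.]), array([  17.,   22.,  -12.,   -0.,  -56., -111.]), array([-20.,  20., -15.,  -0., -55., -73.]), array([  13.,   28.,    7.,   -0.,  -69., -107.])]
t 4.45 p [0.4493 0.3045 0.18  ] F [-0.4  0.3  0.3] op 1.001 ff 0.0
[ 1.79996743e+02 -6.29670972e-04 -3.55947605e+00]
cam [0.53283921 0.29887589 0.3421377 ] [-1.79171916e+01  3.02283010e-02 -9.35816040e+01] 427.39449456034 [[316.57218019 311.48840801]]
cork 0.65 (array([0.53283661, 0.08731919]), 0.06120201110839844)
cork 0.56 (array([0.44954697, 0.30623352]), 0.028799676895141603)
tile 0.96 (array([0.54924579, 0.20284055]), 0.02381715202331543)
tile 0.79 (array([0.57988556, 0.29704135]), 0.023032167434692382)
```

View pics/w1.png

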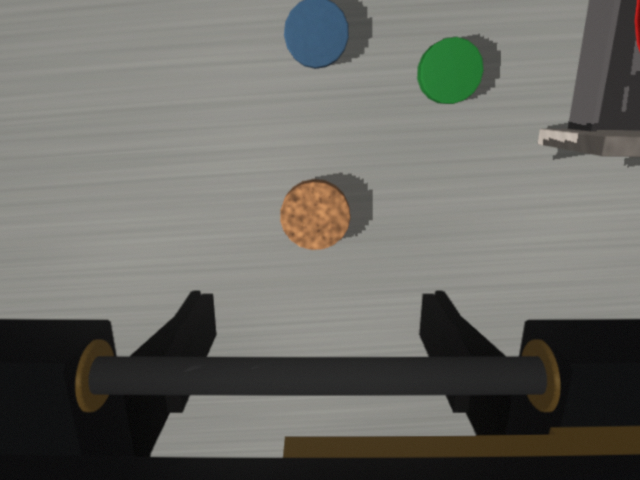

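The wrist view shows cork (315,214), blue tile (317,33), green (450,70), and it agrees with the top camera. Picking the cork now.

Run:
```python
from h import *
env.gripper_to(0.85)
line(.4494,.3058,.04,.2); line(.4494,.3058,.0045,.06,8); st()
env.gripper_to(0.5,15); st()
line(.4494,.3058,.17,.2); st()
go(.585,.012,.17); s=st()
f=env.grab_frame("wrist"); cv2.imwrite("pics/w2.png",f["image"])
print("plate",cen(hm(f,(0,150,40),(6,255,255)),f,.026))
print("fork etc", [(t,[(np.round(d["xyz"],3).tolist(),round(d["score"],2)) for d in env.search_frame(f,t)]) for t in ("lug_top","fork_top","plate")])
```

```text
t 6.77 p [0.4495 0.3059 0.0044] F [0.  0.1 0.3] op 0.851 ff 0.0
t 7.25 p [0.4495 0.306  0.0048] F [ 0.1 -0.3  1.5] op 0.64 ff 15.0
t 8.22 p [0.4486 0.3051 0.1687] F [-1.   0.4 -0.7] op 0.637 ff 15.0
t 9.45 p [0.5849 0.0128 0.1697] F [-0.5  0.7  0.5] op 0.637 ff 15.0
plate (array([0.58339325, 0.01329757]), 0.06771617126464843)
fork etc [('lug_top', [([0.598, -0.048, 0.006], 0.62)]), ('fork_top', [([0.675, -0.01, 0.09], 0.68)]), ('plate', [([0.599, 0.015, 0.017], 0.79)])]
```

View pics/w2.png

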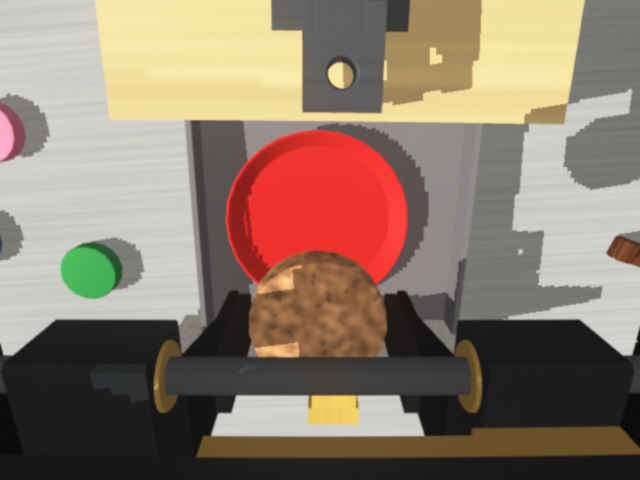

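The cork is level in the grip, the plate's red disc is centred near (317,216), and the fork hole is at (341,73). Placing the cork.

Run:
```python
from h import *
f=env.grab_frame("wrist"); print("forkhole",unproj(f,(341.5,72.5),.131))
line(.584,.0127,.05,.15); st()
print(line(.584,.0127,.0205,.04,3)); st()
env.gripper_to(0.74); st()
line(.584,.0127,.06,.1); line(.584,.0127,.18,.2); st()
go(.53,.0127,.18) if False else None
f=env.grab_frame("top"); b=(265,210,350,290)
print("cork",cen(hm(f,(7,60,60),(25,200,255),(270,215,345,276)),f,.032),"plate",cen(hm(f,(0,150,60),(6,255,255),b),f,.026))
cv2.imwrite("pics/t3.png",cv2.resize(f["image"][180:320,230:400],None,fx=4,fy=4))
```

```text
forkhole [[ 0.68070676 -0.00338371  0.131     ]]
t 10.65 p [0.5849 0.0129 0.0509] F [ 0.4 -0.8 -0.2] op 0.634 ff 15.0
True
t 11.35 p [0.5836 0.0125 0.0207] F [ 0.5 -0.4  3.8] op 0.637 ff 15.0
t 11.86 p [0.5825 0.0124 0.0199] F [0.7 0.1 0.4] op 0.737 ff 0.0
t 13.16 p [0.5829 0.0126 0.1783] F [-0.3 -0.3  0.2] op 0.739 ff 0.0Traceback (most recent call last):
  File "<stdin>", line 9, in <module>
  File "h.py", line 20, in cen
    c=max(cv2.findContours(mask.astype(np.uint8),0,1)[0],key=cv2.contourArea)
ValueError: max() iterable argument is empty
```

Run:
```python
from h import *
go(.50,.294,.18); st()
f=env.grab_frame("top")
k=hm(f,(7,60,60),(25,200,255),(270,215,345,276)); print("cork",cen(k,f,.032)) if k.any() else 0
print("plate",cen(hm(f,(0,150,40),(6,255,255),(265,205,350,292)),f,.026))
cv2.imwrite("pics/t3.png",cv2.resize(f["image"][180:320,230:400],None,fx=4,fy=4))
w=env.grab_frame("wrist")
for d in env.trace(w,"tile"): print("tile",d["score"],cen(d["mask"],w,.014))
```

```text
t 14.33 p [0.5002 0.2932 0.1797] F [ 0.2 -0.3 -0.1] op 0.74 ff 0.0
cork (array([0.58397021, 0.01132454]), 0.028008384704589842)
plate (array([0.58566302, 0.01196539]), 0.0669697036743164)
tile 0.9 (array([0.64967578, 0.25582655]), 0.017886302947998048)
tile 0.88 (array([0.54986823, 0.20262799]), 0.0233431453704834)
tile 0.67 (array([0.58039752, 0.29700156]), 0.022773988723754884)
```

View pics/t3.png

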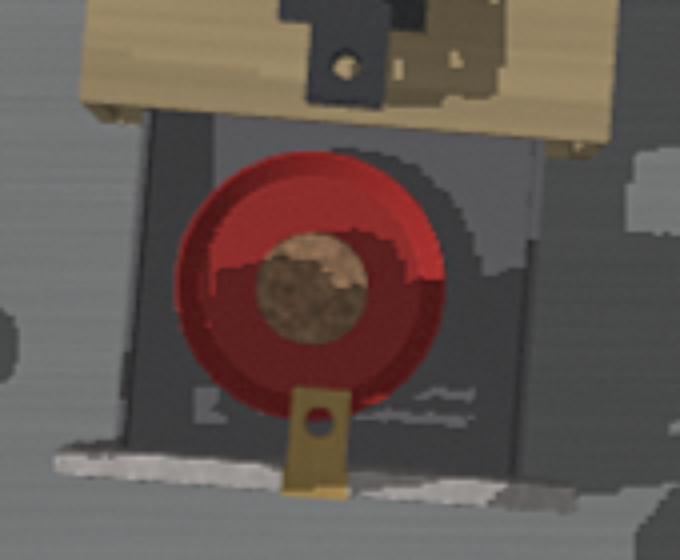

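The cork sits within 2 mm of the plate's centre. Next is the blue tile.

Run:
```python
from h import *
line(.581,.2957,.06,.2); line(.581,.2957,.0045,.06,8); st()
env.gripper_to(0.4,15); st()
line(.581,.2957,.17,.2); go(.5835,.012,.17); st()
line(.5835,.012,.065,.15); print(line(.5835,.012,.036,.035,3)); st()
env.gripper_to(0.66); st()
line(.5835,.012,.08,.1); line(.5835,.012,.18,.2)
go(.45,-.335,.2); st()
f=env.grab_frame("top")
print("tile",cen(hm(f,(95,60,20),(125,255,255),(275,220,345,285)),f,.046))
print("plate",cen(hm(f,(0,150,40),(6,255,255),(265,205,350,292)),f,.026))
w=env.grab_frame("wrist"); cv2.imwrite("pics/w4.png",np.vstack([w["image"][:300],cv2.resize(f["image"][180:320,230:400],(640,280))[:, :]]))
for d in env.trace(w,"pin"): print("pin",d["score"],cen(d["mask"],w,.08),cen(d["mask"],w,.05))
```

```text
t 16.43 p [0.5814 0.2959 0.005 ] F [-0.  -0.7  0.4] op 0.742 ff 0.0
t 16.93 p [0.5811 0.2958 0.0048] F [0.5 0.6 1.6] op 0.518 ff 15.0
t 18.99 p [0.5839 0.0128 0.1698] F [-0.3  0.2 -0.9] op 0.523 ff 15.0
True
t 20.6 p [0.5832 0.0118 0.0367] F [-0.1 -0.6  3.4] op 0.521 ff 15.0
t 21.16 p [0.5821 0.0117 0.0359] F [-0.6  0.1  0.1] op 0.658 ff 0.0
t 23.79 p [ 0.4505 -0.3344  0.1997] F [-0.3  1.   0.7] op 0.657 ff 0.0
tile (array([0.58447266, 0.01020683]), 0.022288801193237305)
plate (array([0.58560254, 0.01197143]), 0.06703810882568359)
pin 0.92 (array([ 0.45381735, -0.33883966]), 0.014101443290710449) (array([ 0.44526028, -0.33875616]), 0.01560231113433838)
pin 0.37 (array([ 0.53297388, -0.13280322]), 0.05661394882202148) (array([ 0.5328418 , -0.11079044]), 0.06263960266113282)
```

View pics/w4.png

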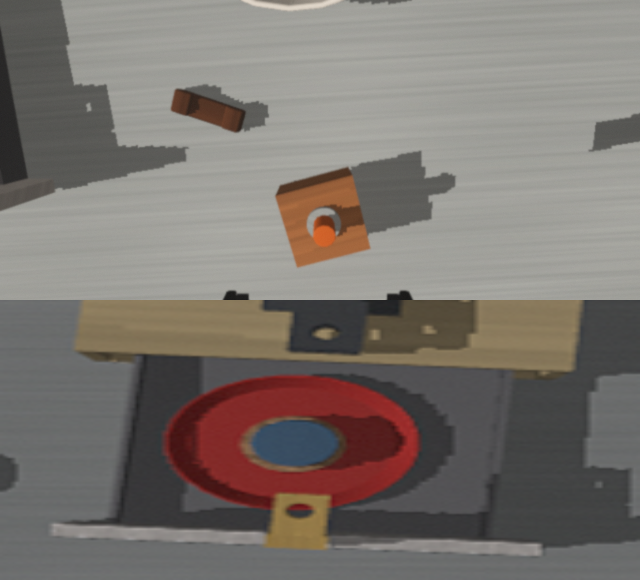

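The stack is centred: tile within 2 mm of cork and plate. Pin and block are seen at (324,230) in the wrist view. Now push the tray shut.

Run:
```python
from h import *
ex=np.array([np.cos(np.radians(YAW)),np.sin(np.radians(YAW)),0]); h=np.array([.6803,-.0055,.076])
P=lambda s,z=.076:(h+s*ex)*[1,1,0]+[0,0,z]
env.gripper_to(0.0)
env.goto(list(P(-.245,.2)),ori()); env.move_straight(list(P(-.245)),rate=.2); st()
print(env.move_straight(list(P(-.065)),rate=.06,force_limit=15)); st()
print(env.move_straight(list(P(-.034)),rate=.025,force_limit=12)); s=st()
print("s",(s["position"]-h)@ex)
f=env.grab_frame("top"); cv2.imwrite("pics/t5.png",f["image"])
env.move_straight(list(P(-.12)),rate=.15); env.move_straight(list(P(-.12,.25)),rate=.25); st()
w=env.grab_frame("wrist")
c=f["image"][180:240,280:360]
cv2.imwrite("pics/c5.png",np.hstack([cv2.resize(w["image"],(480,360)),cv2.resize(f["image"][180:270,285:350],(260,360),interpolation=2)]))
cv2.imwrite("pics/w5.png",w["image"]); np.save("w5.npy",np.array([dict((k,w[k]) for k in w if k!="image")],dtype=object),allow_pickle=True)
```

```text
t 27.16 p [0.4367 0.0093 0.0766] F [ 0.9 -0.4  0. ] op 0.007 ff 0.0
False
t 30.31 p [ 0.6155 -0.0014  0.0761] F [-0.9 -0.2 -1.1] op 0.003 ff 0.6
True
t 31.2 p [ 0.6362 -0.0031  0.0752] F [ 0.   0.6 -0.6] op 0.005 ff 0.0
s -0.04419161586453078
t 32.74 p [0.5599 0.0018 0.2484] F [-0.5  1.2 -0.2] op 0.007 ff 0.0
```

View pics/c5.png

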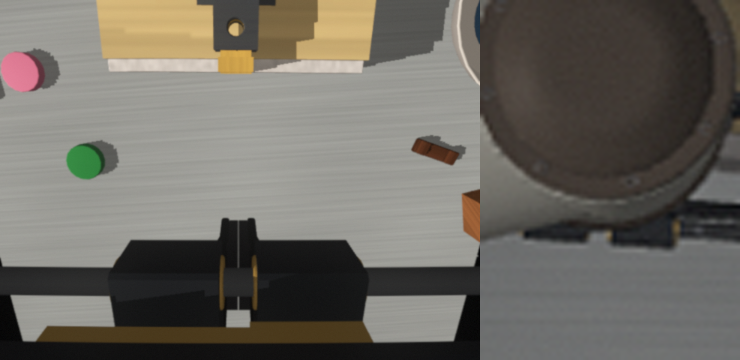

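The tray is shut: the lug is inside the fork (wrist crop, hole at about (235,28)) and the finger stop position matches the geometry. Now I measure the fork hole and the pin from nearly straight above with the wrist camera.

```bash
cat >> h.py <<'E'
def holepx(im,guess):
    g=cv2.cvtColor(im,cv2.COLOR_BGR2GRAY); out=[]
    for th in (60,75,90):
        cs,hi=cv2.findContours((g<th).astype(np.uint8),cv2.RETR_CCOMP,cv2.CHAIN_APPROX_NONE)
        for c,q in zip(cs,hi[0]):
            if q[3]>=0 and cv2.contourArea(c)>100:
                (x,y),r=cv2.minEnclosingCircle(c)
                if np.hypot(x-guess[0],y-guess[1])<40: out.append((th,round(x,1),round(y,1),round(r,1)))
    return out
E
python3 - <<'E'
from h import *
print("w2",holepx(cv2.imread("pics/w2.png"),(341,73)))
go(.592,-.003,.17); s=st(); f=env.grab_frame("wrist"); env.dwell(.3); f=env.grab_frame("wrist"); s=st()
q=proj(f,[[.6805,-.005,.131]])[0]; o=holepx(f["image"],q); print("fork",q,o,[unproj(f,a[1:3],.131)[0][:2] for a in o])
t=proj(f,[s["position"]])[0]; print("tcp px",t)
a=cv2.resize(f["image"][20:180,220:420],(400,320),interpolation=2); b=cv2.resize(f["image"][250:350,255:380],(400,320),interpolation=2)
line(.592,-.003,.2,.2); go(.368,-.336,.13); env.gripper_to(.5); env.dwell(.2); s=st(); w=env.grab_frame("wrist")
q=proj(w,[[.449,-.338,.08]])[0]; print("pin px",q); k=hm(w,(0,150,60),(14,255,255),(int(q[0]-60),int(max(q[1]-60,0)),int(q[0]+60),int(q[1]+60)))
print("grip",cen(k,w,.08)); 
for d in env.trace(w,"pin")[:1]: print("pin",d["score"],cen(d["mask"],w,.05))
x,y=int(q[0]),int(max(q[1],60)); c=cv2.resize(w["image"][y-60:y+60,x-75:x+75],(400,280),interpolation=2)
cv2.imwrite("pics/m6.png",np.vstack([np.hstack([a,b]),np.hstack([c,cv2.cvtColor(cv2.resize(k[y-60:y+60,x-75:x+75],(400,280)),8)])])[:600])
E
```

```text
w2 []
t 33.23 p [ 0.5914 -0.0034  0.1686] F [-0.6 -1.   0.8] op 0.004 ff 0.0
t 33.62 p [ 0.5922 -0.0028  0.1713] F [ 0.2  0.4 -0.2] op 0.005 ff 0.0
fork [309.74333202  93.08405997] [(75, 310.5, 94.3, 15.9), (90, 309.6, 94.4, 14.8)] [array([ 0.67995909, -0.00530582]), array([ 0.67994121, -0.0048982 ])]
tcp px [316.72267953 311.35186158]
t 36.61 p [ 0.368 -0.336  0.13 ] F [-0.1  0.1 -0.6] op 0.498 ff 0.0
pin px [310.47902228 109.06180529]
grip (array([ 0.44760565, -0.33840332]), 0.03347864532470703)
pin 0.73 (array([ 0.44641165, -0.33840268]), 0.013524014472961426)
```

View pics/m6.png

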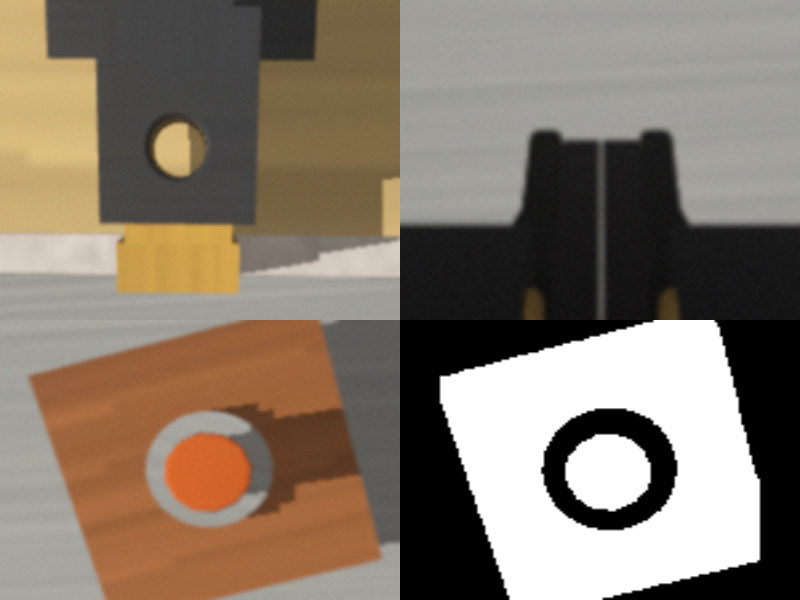

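The fork hole shows clear through the lug, so they are aligned. The hole is at (310,94) px, which gives (0.680,−0.005). The pin's orange top is at about (313,114), giving (0.4466,−0.3384). Take the pin and insert it.

Run:
```python
from h import *
go(.4466,-.3384,.13); line(.4466,-.3384,.053,.1,8); env.dwell(.2); st()
env.gripper_to(0.05,30); st()
line(.4466,-.3384,.2,.15); st()
go(.6799,-.0048,.2); env.dwell(.3); st()
line(.6799,-.0048,.182,.1); env.dwell(.3); st()
print(line(.6799,-.0048,.137,.035,12)); st()
```

```text
t 38.23 p [ 0.447  -0.3386  0.0537] F [ 0.1 -0.6 -0.6] op 0.5 ff 0.0
t 38.84 p [ 0.4466 -0.3384  0.053 ] F [-1.   1.4  0.3] op 0.171 ff 30.0
t 39.98 p [ 0.4459 -0.338   0.1989] F [ 0.   0.  -0.8] op 0.173 ff 30.0
t 41.78 p [ 0.6798 -0.0057  0.2002] F [ 0.1  0.1 -0.3] op 0.173 ff 30.0
t 42.42 p [ 0.6802 -0.0048  0.1826] F [-0.9  0.6 -0.5] op 0.168 ff 30.0
False
t 43.85 p [ 0.6798 -0.0048  0.139 ] F [-3.1  0.3  6.7] op 0.175 ff 30.0
```

The pin went in and the flange is pressing on the fork at the predicted height. Release, retreat and verify.

Run:
```python
from h import *
env.gripper_to(0.5); line(.6799,-.0048,.24,.15); go(.592,-.003,.24); env.dwell(.2); st()
f=env.grab_frame("wrist")
for d in env.trace(f,"pin")[:1]: print("pin",d["score"],cen(d["mask"],f,.136))
q=proj(f,[[.68,-.005,.136]])[0]; x,y=int(q[0]),int(max(q[1],90))
line(.50,-.003,.24,.2); g=env.grab_frame("scene")
p=proj(g,[[.68,-.005,.136]])[0]; u,v=int(p[0]),int(p[1])
cv2.imwrite("pics/e.png",np.hstack([cv2.resize(f["image"][y-90:y+90,x-100:x+100],(400,360),interpolation=2),cv2.resize(g["image"][v-45:v+45,u-50:u+50],(400,360),interpolation=2)]))
```

```text
t 46.12 p [ 0.5927 -0.003   0.2391] F [-0.2 -0.  -0.4] op 0.497 ff 0.0
pin 0.95 (array([ 0.67967743, -0.0053446 ]), 0.013250042915344238)
```

View pics/e.png

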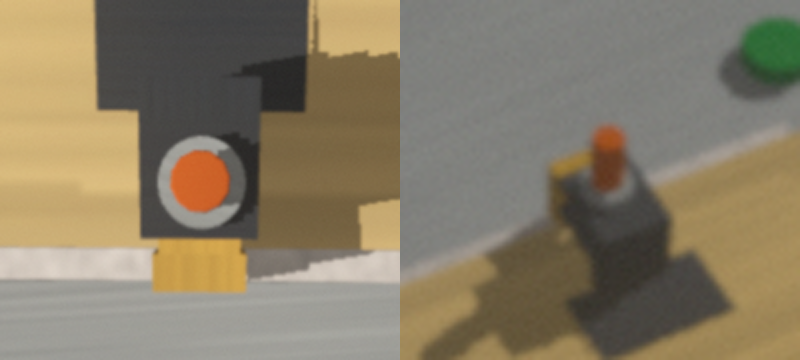

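The pin stands upright with its flange flush on the fork: wrist crop (201,182), scene crop (608,165). The lug is fully in, so I hand in.

```bash
python3 -c "
from h import *
print(env.close_job())"
```

```text
the job is handed in; nothing more can be done
None
```

Job handed in at about 47 s of the 72 s allowed: both coasters were within about 2 mm of centre when last seen (before the push), the tray is shut, and the pin's flange sits flush on the fork; `close_job()` returned no verdict.

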